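Slide the biscuit slate out over the pastry board's edge

ROBOT

A 7-joint arm with a two-finger parallel gripper is mounted at the origin on the work surface. World frame = base frame: x ahead of the robot, y to its left, z up, the work surface at z = 0. Lengths are in m, angles in rad, forces in N, time in s.
With the tool pointing down it reaches from about 0.4 to 0.85 m from the base axis. Payload 4.5 kg.
Tool frame: the origin (TCP) lies midway between the tips of the shut fingers; the grasp point (between the pads) lies 19 mm behind it; z points along the fingers, y is the line along which they close (so a half turn about z gives the same grasp; the last joint's range is limited). The gripper opens to 88 mm and grips with 3 to 60 N. Pads are 18 mm wide; open, the fingers measure 123 mm over their backs; the gripper's body (75 mm by 187 mm) begins 45 mm behind the grasp point.
Start: joints at [1.166, 0.689, -0.195, 1.565, 0.157, 0.902, -0.215], TCP at [0.266, -0.566, 0.239] pointing down, gripper open.
Joint ranges: [-3.01, 3.01], [-0.46, 2.08], [-1.47, 1.51], [0.13, 2.56], [-1, 4.14], [0.04, 2.09], [-2.66, 2.66]. Speed limits (rad/s): [2.57, 2.57, 3.14, 3.14, 3.14, 3.14, 3.14].

INTERFACE

Orientations are given as a unit quaternion [x, y, z, w].
In Python, from plant import r gives the robot as it stands.
- The arm moves only by the tool carry_out, never from a script. Its argument "plan" is a list of rows, each an object with "rot": the turn, a rotation vector about the tool's x, y, z in rad, a list of three; "xyz": the shift along the tool's x, y, z in m, a list of three; "grip": the closure in counts, from 0 (fully open) to 255 (shut). In form: [{"rot": [wx, wy, wz], "xyz": [dx, dy, dz], "grip": grip}, ...]. A call has 1 to 8 rows; each row is the pose to reach, as a shift and turn from the pose commanded when the call began, along the tool's axes at that moment; what a row does not reach only later rows make up. A row lasts 1/12 s, in which the tool goes at most 41.7 mm and 7.16 degrees, less where a joint would pass 70% of its speed; a pose out of reach is approached as far as the arm can. A call with a gripper value outside its range is refused whole. The fingers move at their own pace and stop on an object; "squeeze" is the grip in N (left out, the last holds). Time passes only in rows, so rows that repeat a pose let the fingers close. It gives the time, the measured TCP pose, the force, the opening and the grip force at its end, in the units of the state.
- r.get_state(): the state, without advancing time (a new reading comes with each control period).
- r.snapshot(name): name is "side" or "top" or "wrist"; returns the picture (480x640x3 uint8, red, green, blue); there is no depth.
- r.camera_params(name): a dict with "fx", "fy", "cx", "cy" (pixels), "distortion" ([k1, k2, p1, p2, k3] as OpenCV has them; the pictures are not rectified), "position" and "attitude" of the camera in the world; the wrist camera has in their place "hand_eye" (4x4, takes a point from camera to tool coordinates, whose origin is the TCP and whose axes are the flange's). Camera axes: x right, y down, z forward; pixel columns grow to the right and rows downward; lengths in m; the calibration is good to about 2 mm. A picture is of the moment at which its call begins: read the wrist's pose just before it. camera_params takes no time and is no camera call.
- r.finish_job(): hands the job in; it is judged then, once.
The state is a dict: "clock": time; "q": joint angles; "qd": joint speeds; "joint_torque": joint torques, N m; "tool_pos": TCP position; "eef_rot": TCP orientation; "contact_force": force on the tool from outside, world axes, zero at the start; "moment": the same for the moment, N m; "opening": opening from 0.0 (shut) to 1.0 (fully open); "finger_force": force on a finger pad.
Only numpy, scipy, OpenCV 4.12 (cv2) and the standard library are available. Lean on these libraries where they do the work, as an engineer would, in place of code of your own. Each camera call takes 0.05 s, during which the arm holds its last target. There are 200 camera calls.

TASK

Push the dark serving slate with its three biscuits across the pastry board, over the board's open edge (the long edge opposite the raised lip), until about 4 cm of it, a third of its length, sticks out squarely past that edge, ready for a hand to take it from beneath. Only push the slate along: do not lift or tip it, do not touch the biscuits, which stay on it where they are, and leave everything else on the board and table where it stands. Finish clear of everything.

Things in the scene. Friction and masses are not known exactly. Their poses are not given: they have to be found in the camera images.
- block: pastry board of pale wood, fixed to the table: 340 mm (x) by 420 mm (y), its flat top 40 mm above the table. Origin: centre of its underside, at table height. Its x axis points level at the open edge (at x = +170 mm, no lip); along the opposite long edge (x = -170 to -155 mm) runs a raised lip, 15 mm high above the top. z up
- edge_mid (a point): middle of the pastry board's open edge, on its top face (40 mm above the table); x axis points out past the edge, y along the edge, z up
- slate: dark grey serving slate, loose, flat on the pastry board: 120 mm long (x) by 140 mm wide (y) by 10 mm thick, about 0.3 to 0.5 kg, slides with some friction. Origin: centre of its underside. At the start its x axis points roughly (within 0.35 rad) at the open edge, and it lies wholly on the board, 95 to 150 mm short of its goal
- biscuit0: golden ridged biscuit, 52 mm long (x), 24 mm wide, 25 mm high, 30 g, lying loose on the slate, its length roughly along the slate's x; the one about 40 mm to the -y side of the slate's middle. Origin: centre of its underside, on the slate's top. To be left untouched
- biscuit1: golden ridged biscuit, 52 mm long (x), 24 mm wide, 25 mm high, 30 g, lying loose on the slate, its length roughly along the slate's x; the middle one. Origin: centre of its underside, on the slate's top. To be left untouched
- biscuit2: golden ridged biscuit, 52 mm long (x), 24 mm wide, 25 mm high, 30 g, lying loose on the slate, its length roughly along the slate's x; the one about 40 mm to the +y side of the slate's middle. Origin: centre of its underside, on the slate's top. To be left untouched
- cutter: steel pastry-cutter ring, 52 mm across, 35 mm high, standing on the pastry board near its end on the block's +y side. Origin: centre of its underside. Leave alone
- fork: flat steel fork, 185 mm long, 24 mm wide, 3 mm thick, lying along the end of the pastry board on the block's -y side. Origin: on its underside, near the middle of its length, x along it. Leave alone
- jar: amber glass jar with steel cap, 72 mm across, 120 mm high, on the table. Origin: centre of its underside. Leave alone
- bowl: white bowl, 150 mm across, 70 mm high, on the table. Origin: centre of its underside. Leave alone
- mug: blue mug, 80 mm across plus a handle, 90 mm high, on the table. Origin: centre of its underside. Leave alone
- rolling_pin: wooden rolling pin on two low rests, 340 mm long, 44 mm across, lying on the table. Origin: at table height under its middle, x along it. Leave alone
There are look-alikes about, which are no part of the job. Of the things shaped like the slate, the grey one is meant.

How it is judged:
At the end, for the whole second after the job is handed in: The slate rests flat on the pastry board, its middle 10 to 30 mm inside the open edge (30 to 50 mm sticks out), within 0.14 rad of square to it; the biscuits lie on it, at most about 25 mm out of place; the six other things are within 20 mm of their start (x of slate in the frame of edge_mid between -0.03 and -0.01 m and angle between the x axis of slate and the x axis of block, either way round below 0.14 rad and z of slate in the frame of block between 0.037 and 0.044 m and angle between slate's own z axis and vertical below 0.05 rad and linear speed of slate below 0.01 m/s and z of biscuit0 in the frame of slate between 0.006 and 0.016 m and horizontal distance between each of biscuit0, biscuit2 and slate below 0.065 m and z of biscuit1 in the frame of slate between 0.006 and 0.016 m and horizontal distance between biscuit1 and slate below 0.025 m and z of biscuit2 in the frame of slate between 0.006 and 0.016 m and distance of each of cutter, fork, jar, bowl, mug, rolling_pin from where it was at the start of the episode below 0.02 m); the robot touches nothing.
It fails at once if the slate is lifted off the pastry board (over 8 mm), or tipped (over 0.1 rad), or falls (z of slate in the frame of block above 0.048 m or z of slate in the frame of block below 0.03 m or angle between slate's own z axis and vertical above 0.1 rad).
It fails at once if a biscuit is touched by the fingers, lifted off the slate, or slides more than about 30 mm out of its place (contact force between the fingers and biscuit0 above 0.5 N or z of any of biscuit0, biscuit1, biscuit2 in the frame of slate above 0.02 m or z of any of biscuit0, biscuit1, biscuit2 in the frame of slate below 0.002 m or horizontal distance between any of biscuit0, biscuit2 and slate above 0.07 m or contact force between the fingers and biscuit1 above 0.5 N or horizontal distance between biscuit1 and slate above 0.03 m or contact force between the fingers and biscuit2 above 0.5 N).
It fails at once if one of the other things is moved by more than 20 mm (distance of any of cutter, fork, jar, bowl, mug, rolling_pin from where it was at the start of the episode above 0.02 m).
It also fails if it takes over 45 s, if anything falls off the work surface, if the arm or the gripper's body presses on something with over 40 N, if the wrist force passes 120 N, or if a joint passes its speed limit or range.

## Working session

There is one attempt and no reset: what is moved stays moved. The work goes in short steps, Python scripts to look and compute and a tool call to move; the robot and the scene stay as the last step left them, time stands still between calls to the robot, and variables do not carry over. Pictures are saved under pics/ and viewed, at most 10 in all, crops included, and the job is handed in when it is done.

Besides the shell and the picture viewer there is one more tool, called after ">>>" as name([rows], argument=value, ...), one row to a line, values as JSON. carry_out: Moves the arm, as the interface text tells. Its arguments: {"type":"object","properties":{"plan":{"type":"array"},"squeeze":{"type":"number"}},"required":["plan"]}

```bash
ls; mkdir -p pics
python3 - <<'E'
from plant import r
import cv2,numpy as np
s=r.get_state(); print(s['clock'],s['tool_pos'],s['eef_rot'],s['opening'])
for n in('top','side'):
    im=r.snapshot(n); cv2.imwrite(f'pics/{n}0.png',im[:,:,::-1]); print(n,r.camera_params(n))
E
```

```text
pics
0.0 [ 0.26520839 -0.56522922  0.23789886] [ 9.76021976e-01  2.17669992e-01 -2.65283167e-04 -8.97647705e-04] 0.9986185334421261
top {'fx': 546.3386207411432, 'fy': 546.3386207411432, 'cx': 319.774711618588, 'cy': 236.12489143831533, 'distortion': array([0.04442142, 0.        , 0.        , 0.        , 0.        ]), 'position': array([ 0.2277172 , -0.08900106,  1.61679481]), 'attitude': array([-0.70345545,  0.70426867, -0.06599011,  0.06929197])}
side {'fx': 572.1638917488211, 'fy': 572.1638917488211, 'cx': 321.2078636249037, 'cy': 242.0175690667764, 'distortion': array([0.03112711, 0.        , 0.        , 0.        , 0.        ]), 'position': array([0.33316088, 1.29798396, 1.08312366]), 'attitude': array([-0.05891286,  0.89083446, -0.44884455,  0.03849422])}
```

View pics/top0.png

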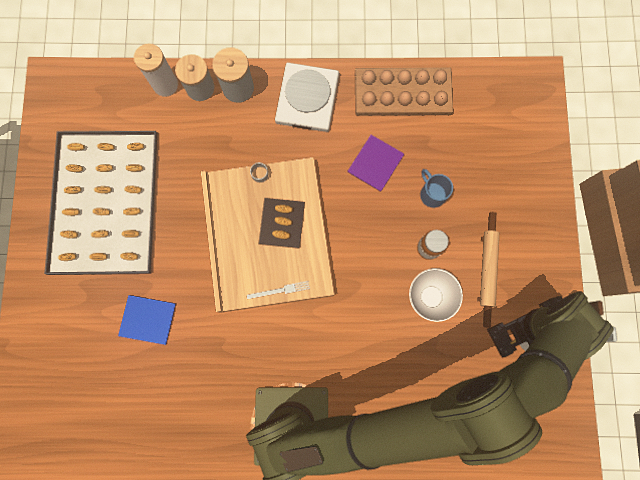

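View pics/side0.png

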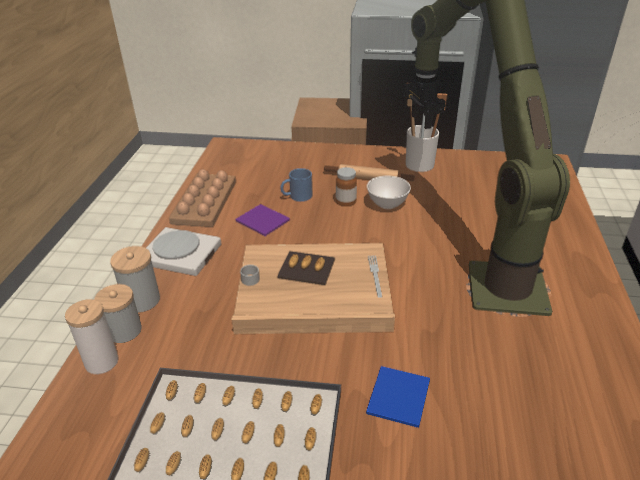

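The top view has the lip at image left (x≈208), the open edge at right ((316,158) to (335,295)), and the slate at about (283,222) with three biscuits. The cutter is at (260,172) and the fork at (280,291). I'll measure the board and slate next.

```bash
cat > h.py <<'E'
from plant import r
import cv2,numpy as np
from scipy.spatial.transform import Rotation as R
def cast(n,px,z,pose=None):
    c=r.camera_params(n); K=np.array([[c['fx'],0,c['cx']],[0,c['fy'],c['cy']],[0,0,1]])
    u=cv2.undistortPoints(np.array(px,float).reshape(-1,1,2),K,c['distortion'])[:,0]
    d=R.from_quat(c['attitude']).apply(np.c_[u,np.ones(len(u))]); p=c['position']
    return p+d*((z-p[2])/d[:,2])[:,None]
def quad(m,eps=.04):
    ct=max(cv2.findContours(m,cv2.RETR_EXTERNAL,cv2.CHAIN_APPROX_NONE)[0],key=cv2.contourArea)
    return ct[:,0].astype(float)
def slate(n='top',box=(215,165,400,285)):
    im=r.snapshot(n); x0,y0,x1,y1=box
    v=im.max(2).astype(int); m=((v<95)&(np.ptp(im.astype(int),axis=2)<30)).astype(np.uint8)
    k=np.zeros_like(m);k[y0:y1,x0:x1]=m[y0:y1,x0:x1]
    k=cv2.morphologyEx(k,cv2.MORPH_CLOSE,np.ones((3,3)))
    P=cast(n,quad(k),.05)[:,:2]
    return im,k,cv2.minAreaRect((P*1000).astype(np.float32))
E
python3 - <<'E'
from h import *
im,k,rc=slate(); print(rc); print(cv2.boxPoints(rc).round(1))
# board: fit right open edge on top face & lip edge
hsv=cv2.cvtColor(im,cv2.COLOR_RGB2HSV)
print([hsv[y,x].tolist() for y,x in((200,240),(270,300),(200,330),(250,345),(200,190),(230,280),(222,267))])
print('hand corners',cast('top',[[316,158],[335,295],[202,171],[216,311]],.04).round(3))
c=cv2.resize(im[140:330,180:360],None,fx=4,fy=4,interpolation=cv2.INTER_NEAREST)
kk=cv2.resize(k[140:330,180:360],None,fx=4,fy=4,interpolation=0)
cs,_=cv2.findContours(kk,0,1);c=np.ascontiguousarray(c[:600]);cv2.drawContours(c,cs,-1,(255,0,0),1)
cv2.imwrite('pics/c0.png',c[:,:,::-1])
E
```

```text
((600.8812255859375, 27.286453247070312), (117.08570861816406, 82.06625366210938), 84.79499053955078)
[[554.7 -27.3]
 [636.4 -34.7]
 [647.1  81.9]
 [565.3  89.3]]
[[16, 125, 232], [18, 110, 246], [13, 155, 202], [12, 158, 207], [13, 152, 201], [15, 118, 134], [10, 77, 99]]
hand corners [[ 0.774 -0.07   0.04 ]
 [ 0.361 -0.125  0.04 ]
 [ 0.733  0.272  0.04 ]
 [ 0.316  0.215  0.04 ]]
```

View pics/c0.png

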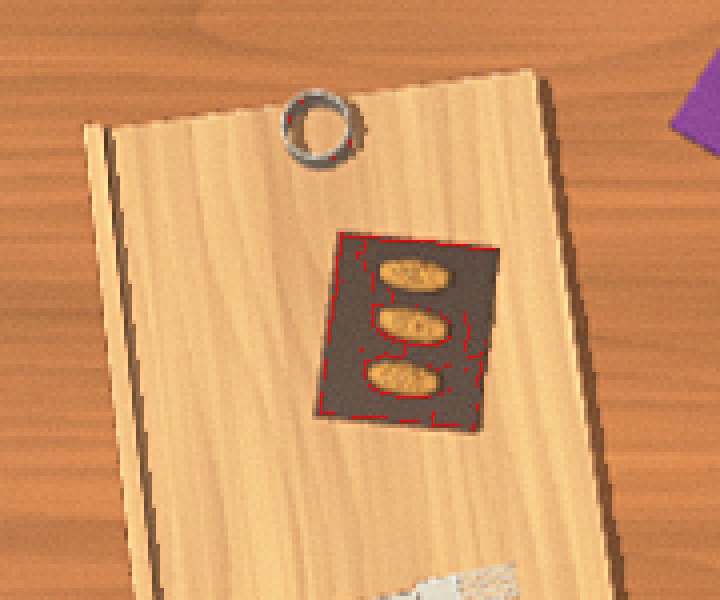

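The crop shows the slate at (315–500, 232–432) with a mask that misses some of it. I'll loosen the threshold and fit the board edges.

```bash
sed -i 's/v<95/v<140/; s/ptp(im.astype(int),axis=2)<30/ptp(im.astype(int),axis=2)<45/; s/np.ones((3,3))/np.ones((7,7))/' h.py
cat >> h.py <<'E'
def board(im):
    # open edge: in each row, last bright board pixel before the dark side face
    hsv=cv2.cvtColor(im,cv2.COLOR_RGB2HSV); b=((hsv[...,2]>212)&(hsv[...,1]<140)).astype(np.uint8)
    b=cv2.medianBlur(b*255,3); pts=[[np.where(b[y,290:345])[0].max()+290.5,y] for y in range(170,285)]
    P=cast('top',pts,.04)[:,:2]
    vx,vy,x0,y0=cv2.fitLine(P.astype(np.float32),cv2.DIST_HUBER,0,.001,.001).ravel()
    t=np.array([vx,vy]); t*=np.sign(t[0])
    return np.array([x0,y0]),t,np.array([t[1],-t[0]]) # point, along(+y board), out(+x)
E
python3 - <<'E'
from h import *
im,k,rc=slate(); print(rc); bp=cv2.boxPoints(rc);print(bp.round(1))
p,t,o=board(im); print('edge',p,t,o,'out angle',np.arctan2(o[1],o[0]))
c=np.array(rc[0])/1000; print('dist x in edge frame',(c-p)@o, [(round(float((q/1000-p)@o),4)) for q in bp])
s=r.get_state(); Rt=R.from_quat(s['eef_rot']).as_matrix(); print(Rt.round(3)); print(s['tool_pos'])
E
```

```text
((573.143798828125, 30.56317901611328), (118.46837615966797, 138.25527954101562), 83.93848419189453)
[[498.1 -21. ]
 [635.6 -35.6]
 [648.1  82.2]
 [510.7  96.8]]
edge [ 0.56217957 -0.09182829] [0.98972017 0.14301732] [ 0.14301732 -0.98972017] out angle -1.427287
dist x in edge frame -0.11956522638425504 [-0.0792, -0.0451, -0.1599, -0.194]
[[ 0.905  0.425 -0.001]
 [ 0.425 -0.905  0.001]
 [-0.    -0.001 -1.   ]]
[ 0.26536844 -0.56547847  0.23822811]
```

>>> carry_out([
  {"rot":[0,0,-1.026],"xyz":[0.58,-0.488,0],"grip":0},
  {"rot":[0,0,-1.026],"xyz":[0.58,-0.488,0],"grip":0},
  {"rot":[0,0,-1.026],"xyz":[0.58,-0.488,0],"grip":0},
  {"rot":[0,0,-1.026],"xyz":[0.58,-0.488,0],"grip":0},
  {"rot":[0,0,-1.026],"xyz":[0.58,-0.488,0],"grip":0},
  {"rot":[0,0,-1.026],"xyz":[0.58,-0.488,0],"grip":0},
  {"rot":[0,0,-1.026],"xyz":[0.58,-0.488,0],"grip":0},
  {"rot":[0,0,-1.026],"xyz":[0.58,-0.488,0],"grip":0},
])

```text
clock: 0.87
tool_pos: [0.4056, -0.2614, 0.2389]
eef_rot: [0.75, 0.661, -0.0, 0.0]
contact_force: [1.2, -0.3, -0.8]
opening: 1.0
finger_force: 0.0
```

```bash
cat >> h.py <<'E'
def to(p,xang):
    "shift/turn in tool axes to reach p with tool x at world heading xang, pointing down"
    s=r.get_state(); Rt=R.from_quat(s['eef_rot']); T=R.from_matrix(np.array([[np.cos(xang),np.sin(xang),0],[np.sin(xang),-np.cos(xang),0],[0,0,-1]]).T if 0 else np.array([[np.cos(xang),np.sin(xang),0],[np.sin(xang),-np.cos(xang),0],[0,0,-1.]]))
    print('t',round(s['clock'],2),'tcp',s['tool_pos'].round(4),'xhead',round(float(np.arctan2(*Rt.as_matrix()[[1,0],0])),3),'F',np.round(s['contact_force'],1),'open',round(s['opening'],3))
    print('xyz',Rt.inv().apply(np.array(p)-s['tool_pos']).round(4),'rot',(Rt.inv()*T).as_rotvec().round(4))
E
python3 -c "
from h import *
to([.583,.1235,.238],1.465)"
```

```text
t 0.87 tcp [ 0.4056 -0.2614  0.2389] xhead 1.445 F [ 1.2 -0.3 -0.8] open 1.0
xyz [0.4042 0.1275 0.0008] rot [ 0.0003  0.0004 -0.0204]
```

>>> carry_out([
  {"rot":[0,0,-0.02],"xyz":[0.404,0.128,0],"grip":0},
  {"rot":[0,0,-0.02],"xyz":[0.404,0.128,0],"grip":0},
  {"rot":[0,0,-0.02],"xyz":[0.404,0.128,0],"grip":0},
  {"rot":[0,0,-0.02],"xyz":[0.404,0.128,0],"grip":0},
  {"rot":[0,0,-0.02],"xyz":[0.404,0.128,0],"grip":0},
  {"rot":[0,0,-0.02],"xyz":[0.404,0.128,0],"grip":0},
  {"rot":[0,0,-0.02],"xyz":[0.404,0.128,0],"grip":0},
  {"rot":[0,0,-0.02],"xyz":[0.404,0.128,0],"grip":0},
])

```text
clock: 1.53
tool_pos: [0.5474, 0.0405, 0.2387]
eef_rot: [0.746, 0.666, -0.0, 0.0]
contact_force: [1.1, -0.2, 0.1]
opening: 0.996
finger_force: 0.0
```

```bash
python3 -c "
from h import *
to([.583,.1235,.10],1.465)"
```

```text
t 1.53 tcp [0.5474 0.0405 0.2387] xhead 1.459 F [ 1.1 -0.2  0.1] open 0.996
xyz [0.0865 0.0262 0.1387] rot [-0.0001  0.0004 -0.0062]
```

>>> carry_out([
  {"rot":[0,0,-0.006],"xyz":[0.0865,0.026,0],"grip":0},
  {"rot":[0,0,-0.006],"xyz":[0.0865,0.026,0],"grip":0},
  {"rot":[0,0,-0.006],"xyz":[0.0865,0.026,0],"grip":0},
  {"rot":[0,0,-0.006],"xyz":[0.0865,0.026,0.04],"grip":0},
  {"rot":[0,0,-0.006],"xyz":[0.0865,0.026,0.08],"grip":0},
  {"rot":[0,0,-0.006],"xyz":[0.0865,0.026,0.12],"grip":0},
  {"rot":[0,0,-0.006],"xyz":[0.0865,0.026,0.139],"grip":0},
  {"rot":[0,0,-0.006],"xyz":[0.0865,0.026,0.139],"grip":0},
])

```text
clock: 2.2
tool_pos: [0.579, 0.1203, 0.0951]
eef_rot: [0.743, 0.669, -0.004, -0.002]
contact_force: [0.0, -1.2, 0.8]
opening: 1.0
finger_force: 0.0
```

```bash
python3 -c "
from h import *
to([.583,.1235,.045],1.465)
for n in ('side','wrist'): cv2.imwrite(f'pics/{n}1.png',r.snapshot(n)[:,:,::-1])
a=cv2.imread('pics/side1.png')[190:340,200:420]; cv2.imwrite('pics/s1c.png',cv2.resize(a,None,fx=3.5,fy=3.5))"
```

```text
t 2.2 tcp [0.579  0.1203 0.0951] xhead 1.465 F [ 0.  -1.2  0.8] open 1.0
xyz [0.0038 0.0041 0.0501] rot [-0.0085  0.004   0.0004]
```

View pics/s1c.png

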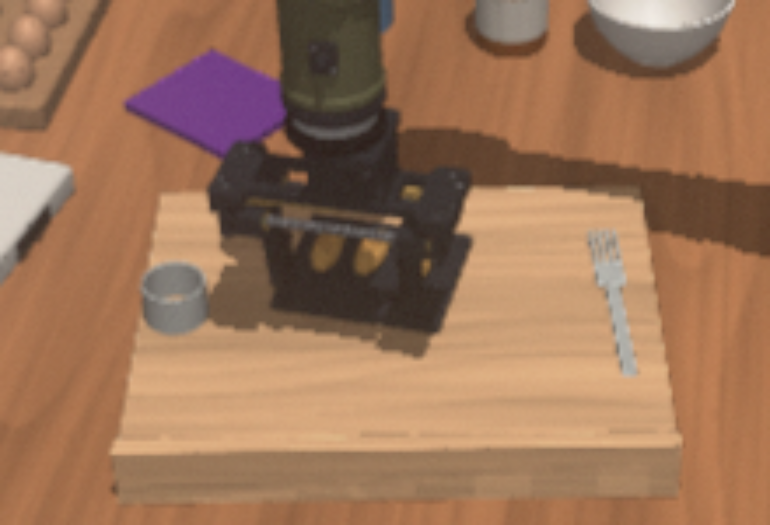

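View pics/wrist1.png

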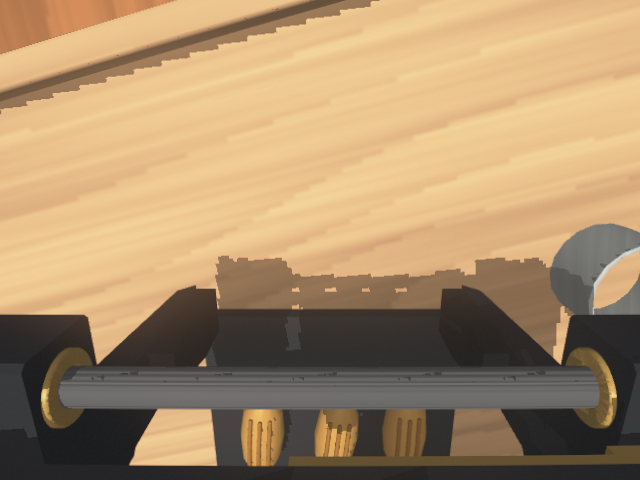

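The side view shows the fingers above the board, short of the lip. In the wrist view the slate's rear edge runs near row 309, columns 217–440, with the fingertips at about (205,290) and (455,290). I'll cross-check that edge with the wrist camera.

```bash
cat >> h.py <<'E'
def wcast(px,z):
    s=r.get_state(); c=r.camera_params('wrist'); K=np.array([[c['fx'],0,c['cx']],[0,c['fy'],c['cy']],[0,0,1]])
    u=cv2.undistortPoints(np.array(px,float).reshape(-1,1,2),K,c['distortion'])[:,0]
    T=np.eye(4);T[:3,:3]=R.from_quat(s['eef_rot']).as_matrix();T[:3,3]=s['tool_pos'];M=T@c['hand_eye']
    d=np.c_[u,np.ones(len(u))]@M[:3,:3].T
    return M[:3,3]+d*((z-M[2,3])/d[:,2])[:,None]
E
python3 - <<'E'
from h import *
s=r.get_state();print(s['clock'],s['tool_pos'])
g=cv2.cvtColor(r.snapshot('wrist'),cv2.COLOR_RGB2GRAY)
pts=[[x,300+np.argmin(np.diff(g[298:316,x].astype(int)))-1.5] for x in range(225,435,15)]; print(np.array(pts)[:,1])
P=wcast(pts,.05); print(P[[0,7,-1]].round(4)); d=P[0]-P[-1]; print('heading',np.arctan2(d[1],d[0]))
print('in tool', R.from_quat(s['eef_rot']).inv().apply(P-s['tool_pos'])[[0,7,-1]].round(4))
# lip top edges
print('lip outer top (wrist)',wcast([[0,53],[180,0]],.055).round(4),'lip foot inner',wcast([[0,98],[345,0]],.055).round(4))
to([.583,.1235,.045],1.465)
E
```

```text
2.3 [0.58234212 0.12166434 0.09969748]
[308.5 308.5 308.5 308.5 308.5 308.5 308.5 308.5 308.5 308.5 308.5 308.5
 308.5 308.5]
[[0.5269 0.1031 0.05  ]
 [0.5824 0.0972 0.05  ]
 [0.63   0.0921 0.05  ]]
heading 3.0347597297976274
in tool [[-0.0243 -0.0531  0.0497]
 [-0.0243  0.0027  0.0497]
 [-0.0244  0.0506  0.0497]]
lip outer top (wrist) [[0.452  0.237  0.055 ]
 [0.5348 0.2483 0.055 ]] lip foot inner [[0.4459 0.2188 0.055 ]
 [0.6038 0.2409 0.055 ]]
t 2.35 tcp [0.5833 0.122  0.1009] xhead 1.465 F [-0.1  0.3  0.4] open 1.003
xyz [ 0.0014 -0.0006  0.0559] rot [ 0.0018 -0.001  -0.0004]
```

>>> carry_out([
  {"rot":[0,0,0],"xyz":[0,0,0.02],"grip":0},
  {"rot":[0,0,0],"xyz":[0,0,0.04],"grip":0},
  {"rot":[0,0,0],"xyz":[0,0,0.05],"grip":0},
  {"rot":[0,0,0],"xyz":[0,0,0.053],"grip":0},
  {"rot":[0,0,0],"xyz":[0,0,0.056],"grip":0},
  {"rot":[0,0,0],"xyz":[0,0,0.056],"grip":0},
  {"rot":[0,0,0],"xyz":[0,0,0.056],"grip":0},
])

```text
clock: 2.93
tool_pos: [0.5832, 0.1219, 0.0448]
eef_rot: [0.744, 0.669, 0.001, 0.0]
contact_force: [0.1, 0.3, 0.9]
opening: 1.005
finger_force: 0.0
```

```bash
python3 -c "
from h import *
s=r.get_state();print(s['clock'],s['tool_pos'],s['contact_force'])
cv2.imwrite('pics/wrist2.png',r.snapshot('wrist')[:,:,::-1])"
```

```text
2.9333 [0.58317079 0.12186737 0.04476959] [0.0942887  0.31199113 0.8729169 ]
```

View pics/wrist2.png

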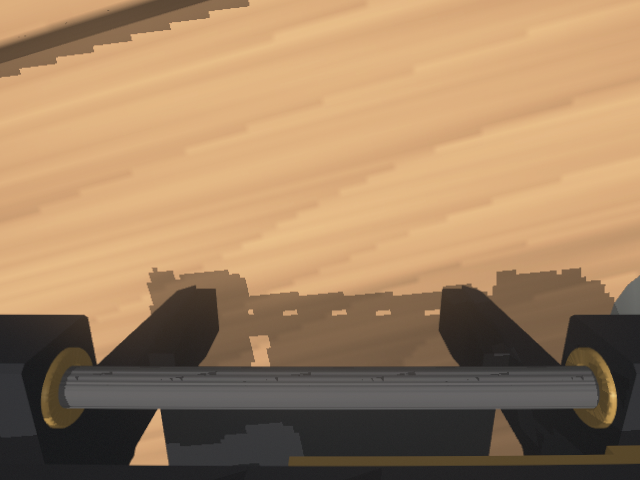

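The slate is hidden under the gripper, centred between the fingers: slate columns 162–497, finger gap centred at about 328. Next I'll compute an arc of waypoints that turns the slate square.

```bash
cat >> h.py <<'E'
def arc(k,h=.009):
    C0=np.array([.5731,.0306]);C1=np.array([.5752,-.0697]);a0,a1=-1.677,-1.427
    n=200;ks=np.linspace(0,1,n+1);a=a0+(a1-a0)*ks;D=np.c_[np.cos(a),np.sin(a)];S=np.r_[[[0,0]],np.cumsum((D[1:]+D[:-1])/2,0)/n]
    L=np.linalg.norm(C1-C0);S=S*L/np.linalg.norm(S[-1])
    i=int(round(k*n)); c=C0+S[i]; return c-(.06+h)*D[i],a[i]+np.pi,c
E
python3 - <<'E'
from h import *
for k in(0,.2,.4,.6,.8,1):
    p,a,c=arc(k); print(k,p.round(4),a,c.round(4)); to([*p,.044],a)
E
```

```text
0 [0.5804 0.0992] 1.464592653589793 [0.5731 0.0306]
t 2.98 tcp [0.5831 0.1219 0.0447] xhead 1.465 F [ 0.7 -0.9  1.2] open 0.998
xyz [-0.0228 -0.0003  0.0007] rot [ 0.0016 -0.0007  0.0001]
0.2 [0.5753 0.0794] 1.5145926535897931 [0.5715 0.0106]
t 2.98 tcp [0.5831 0.1219 0.0447] xhead 1.465 F [ 0.7 -0.9  1.2] open 0.998
xyz [-0.043  -0.0032  0.0007] rot [ 0.0017 -0.0007 -0.0499]
0.4 [0.5713 0.0594] 1.5645926535897932 [ 0.5708 -0.0096]
t 2.98 tcp [0.5831 0.1219 0.0447] xhead 1.465 F [ 0.7 -0.9  1.2] open 0.998
xyz [-0.0633 -0.0052  0.0007] rot [ 0.0017 -0.0006 -0.0999]
0.6 [0.5682 0.0393] 1.614592653589793 [ 0.5712 -0.0297]
t 2.98 tcp [0.5831 0.1219 0.0447] xhead 1.465 F [ 0.7 -0.9  1.2] open 0.998
xyz [-0.0837 -0.0061  0.0006] rot [ 0.0017 -0.0006 -0.1499]
0.8 [0.5661 0.019 ] 1.664592653589793 [ 0.5726 -0.0497]
t 2.98 tcp [0.5831 0.1219 0.0447] xhead 1.465 F [ 0.7 -0.9  1.2] open 0.998
xyz [-0.1041 -0.006   0.0006] rot [ 0.0017 -0.0005 -0.1999]
1 [ 0.5651 -0.0014] 1.714592653589793 [ 0.575  -0.0697]
t 2.98 tcp [0.5831 0.1219 0.0447] xhead 1.465 F [ 0.7 -0.9  1.2] open 0.998
xyz [-0.1245 -0.0049  0.0006] rot [ 0.0017 -0.0005 -0.2499]
```

>>> carry_out([
  {"rot":[0,0,0],"xyz":[-0.004,0,0.0005],"grip":0},
  {"rot":[0,0,0],"xyz":[-0.008,0,0.0005],"grip":0},
  {"rot":[0,0,0],"xyz":[-0.012,0,0.0005],"grip":0},
  {"rot":[0,0,0],"xyz":[-0.015,0,0.0005],"grip":0},
  {"rot":[0,0,0],"xyz":[-0.018,0,0.0005],"grip":0},
  {"rot":[0,0,0],"xyz":[-0.02,0,0.0005],"grip":0},
  {"rot":[0,0,0],"xyz":[-0.022,0,0.0005],"grip":0},
  {"rot":[0,0,0],"xyz":[-0.024,0,0.0005],"grip":0},
])

```text
clock: 3.65
tool_pos: [0.58, 0.0988, 0.0433]
eef_rot: [0.743, 0.669, 0.001, -0.0]
contact_force: [-0.2, 2.7, -0.3]
opening: 1.003
finger_force: 1.3
```

Run:
```python
from h import *
for k in(.2,.4,.6):
    p,a,c=arc(k); to([*p,.0445],a)
```

```text
t 3.65 tcp [0.58   0.0988 0.0433] xhead 1.466 F [-0.2  2.7 -0.3] open 1.003
xyz [-0.0197 -0.0026 -0.0012] rot [ 0.0005 -0.0017 -0.049 ]
t 3.65 tcp [0.58   0.0988 0.0433] xhead 1.466 F [-0.2  2.7 -0.3] open 1.003
xyz [-0.04   -0.0046 -0.0012] rot [ 0.0005 -0.0016 -0.099 ]
t 3.65 tcp [0.58   0.0988 0.0433] xhead 1.466 F [-0.2  2.7 -0.3] open 1.003
xyz [-0.0604 -0.0055 -0.0013] rot [ 0.0006 -0.0016 -0.149 ]
```

Contact came where I predicted. I'll push along the arc.

>>> carry_out([
  {"rot":[0,0,-0.01],"xyz":[-0.004,-0.0005,-0.001],"grip":0},
  {"rot":[0,0,-0.02],"xyz":[-0.008,-0.001,-0.001],"grip":0},
  {"rot":[0,0,-0.03],"xyz":[-0.012,-0.0016,-0.001],"grip":0},
  {"rot":[0,0,-0.04],"xyz":[-0.016,-0.0021,-0.001],"grip":0},
  {"rot":[0,0,-0.05],"xyz":[-0.02,-0.0026,-0.001],"grip":0},
  {"rot":[0,0,-0.06],"xyz":[-0.024,-0.003,-0.001],"grip":0},
  {"rot":[0,0,-0.07],"xyz":[-0.028,-0.0034,-0.001],"grip":0},
  {"rot":[0,0,-0.08],"xyz":[-0.032,-0.0038,-0.001],"grip":0},
])

```text
clock: 4.32
tool_pos: [0.5726, 0.066, 0.0443]
eef_rot: [0.716, 0.698, 0.0, 0.0]
contact_force: [0.7, 2.1, 0.3]
opening: 0.997
finger_force: 1.3
```

Run:
```python
from h import *
for k in(.5,.7,.9):
    p,a,c=arc(k); to([*p,.0445],a)
```

```text
t 4.32 tcp [0.5726 0.066  0.0443] xhead 1.546 F [0.7 2.1 0.3] open 0.997
xyz [-0.0167 -0.0026 -0.0002] rot [ 0.0001 -0.0001 -0.0437]
t 4.32 tcp [0.5726 0.066  0.0443] xhead 1.546 F [0.7 2.1 0.3] open 0.997
xyz [-0.037  -0.0047 -0.0002] rot [ 0.0001 -0.0001 -0.0937]
t 4.32 tcp [0.5726 0.066  0.0443] xhead 1.546 F [0.7 2.1 0.3] open 0.997
xyz [-0.0574 -0.0057 -0.0003] rot [ 1.000e-04 -1.000e-04 -1.437e-01]
```

>>> carry_out([
  {"rot":[0,0,-0.012],"xyz":[-0.004,-0.0007,0],"grip":0},
  {"rot":[0,0,-0.024],"xyz":[-0.008,-0.0013,0],"grip":0},
  {"rot":[0,0,-0.036],"xyz":[-0.012,-0.002,0],"grip":0},
  {"rot":[0,0,-0.046],"xyz":[-0.016,-0.0026,0],"grip":0},
  {"rot":[0,0,-0.056],"xyz":[-0.02,-0.003,0],"grip":0},
  {"rot":[0,0,-0.066],"xyz":[-0.024,-0.0034,0],"grip":0},
  {"rot":[0,0,-0.076],"xyz":[-0.028,-0.0038,0],"grip":0},
  {"rot":[0,0,-0.086],"xyz":[-0.032,-0.0042,0],"grip":0},
])

```text
clock: 4.98
tool_pos: [0.5676, 0.0341, 0.0442]
eef_rot: [0.685, 0.728, 0.0, 0.0]
contact_force: [0.4, 3.1, 1.4]
opening: 0.998
finger_force: 1.5
```

Run:
```python
from h import *
for k in(.8,1):
    p,a,c=arc(k); to([*p,.0445],a)
im=r.snapshot('top'); p,t,o=board(im); print(p,t)
cv2.imwrite('pics/top2.png',cv2.resize(im[140:330,180:360],None,fx=3,fy=3,interpolation=0)[:,:,::-1])
```

```text
t 4.98 tcp [0.5676 0.0341 0.0442] xhead 1.632 F [0.4 3.1 1.4] open 0.998
xyz [-0.0151 -0.0024 -0.0003] rot [ 0.     -0.     -0.0327]
t 4.98 tcp [0.5676 0.0341 0.0442] xhead 1.632 F [0.4 3.1 1.4] open 0.998
xyz [-0.0353 -0.0047 -0.0003] rot [ 0.     -0.     -0.0827]Traceback (most recent call last):
  File "<stdin>", line 4, in <module>
  File "h.py", line 22, in board
    b=cv2.medianBlur(b*255,3); pts=[[np.where(b[y,290:345])[0].max()+290.5,y] for y in range(170,285)]
                                     ~~~~~~~~~~~~~~~~~~~~~~~~~~~~~^^
    return umr_maximum(a, axis, None, out, keepdims, initial, where)
ValueError: zero-size array to reduction operation maximum which has no identity
```

The lip seen by the wrist camera is 340.5–341 mm from the fitted open edge, against a true 340 mm, so the edge fit holds. I'll finish the push.

>>> carry_out([
  {"rot":[0,0,-0.012],"xyz":[-0.004,-0.0007,0],"grip":0},
  {"rot":[0,0,-0.024],"xyz":[-0.008,-0.0013,0],"grip":0},
  {"rot":[0,0,-0.036],"xyz":[-0.012,-0.002,0],"grip":0},
  {"rot":[0,0,-0.048],"xyz":[-0.016,-0.0026,0],"grip":0},
  {"rot":[0,0,-0.06],"xyz":[-0.02,-0.0032,0],"grip":0},
  {"rot":[0,0,-0.07],"xyz":[-0.024,-0.0037,0],"grip":0},
  {"rot":[0,0,-0.08],"xyz":[-0.028,-0.0042,0],"grip":0},
  {"rot":[0,0,-0.083],"xyz":[-0.031,-0.0045,0],"grip":0},
])

```text
clock: 5.7
tool_pos: [0.5651, 0.0026, 0.0442]
eef_rot: [0.655, 0.756, -0.0, 0.0]
contact_force: [0.1, 3.5, 0.9]
opening: 0.999
finger_force: 1.6
```

Run:
```python
from h import *
p,a,c=arc(1); to([*p,.0445],a)
```

```text
t 5.7 tcp [0.5651 0.0026 0.0442] xhead 1.714 F [0.1 3.5 0.9] open 0.999
xyz [-0.004  -0.0005 -0.0003] rot [ 0.0001  0.0002 -0.0003]
```

About 4 mm short of nominal, which is in band. I'll back off, rise and move aside to measure.

>>> carry_out([
  {"rot":[0,0,0],"xyz":[0.01,0,0],"grip":0},
  {"rot":[0,0,0],"xyz":[0.03,0,0],"grip":0},
  {"rot":[0,0,0],"xyz":[0.03,0,-0.03],"grip":0},
  {"rot":[0,0,0],"xyz":[0.03,0,-0.07],"grip":0},
  {"rot":[0,0,0],"xyz":[0.04,0,-0.11],"grip":0},
  {"rot":[0,0,0],"xyz":[0.08,0,-0.14],"grip":0},
  {"rot":[0,0,0],"xyz":[0.12,0,-0.15],"grip":0},
  {"rot":[0,0,0],"xyz":[0.16,0,-0.16],"grip":0},
])

```text
clock: 6.37
tool_pos: [0.5437, 0.155, 0.2044]
eef_rot: [0.656, 0.755, 0.0, 0.001]
contact_force: [0.7, 0.4, 0.2]
opening: 1.001
finger_force: 0.0
```

>>> carry_out([
  {"rot":[0,0,0],"xyz":[0.04,0,0],"grip":0},
  {"rot":[0,0,0],"xyz":[0.08,0,0],"grip":0},
  {"rot":[0,0,0],"xyz":[0.12,0,0],"grip":0},
  {"rot":[0,0,0],"xyz":[0.16,0,0],"grip":0},
  {"rot":[0,0,0],"xyz":[0.2,0,0],"grip":0},
  {"rot":[0,0,0],"xyz":[0.22,0,0],"grip":0},
  {"rot":[0,0,0],"xyz":[0.22,0,0],"grip":0},
  {"rot":[0,0,0],"xyz":[0.22,0,0],"grip":0},
])

```text
clock: 7.03
tool_pos: [0.5109, 0.3735, 0.202]
eef_rot: [0.654, 0.757, -0.001, 0.0]
contact_force: [0.7, -1.3, -0.4]
opening: 0.999
finger_force: 0.0
```

Run:
```python
from h import *
im,k,rc=slate(box=(262,180,350,262)); print(rc); bp=cv2.boxPoints(rc)
p=np.array([.56218,-.09183]);t=np.array([.98972,.14302]);o=np.array([t[1],-t[0]])
print([((q/1000-p)@o).round(4) for q in bp],'c',(np.array(rc[0])/1000-p)@o)
c=np.ascontiguousarray(cv2.resize(im[140:330,180:360],None,fx=3,fy=3,interpolation=0))
cv2.drawContours(c,cv2.findContours(cv2.resize(k[140:330,180:360],None,fx=3,fy=3,interpolation=0),0,1)[0],-1,(255,0,0),1)
s=cv2.resize(r.snapshot('side')[190:340,200:420],None,fx=2.2,fy=2.2)
cv2.imwrite('pics/top3.png',c[:,:,::-1]);cv2.imwrite('pics/side3.png',s[:,:,::-1])
```

```text
((574.6202392578125, -69.93313598632812), (139.02391052246094, 119.7507095336914), 8.166691780090332)
[np.float64(-0.0798), np.float64(0.0399), np.float64(0.0401), np.float64(-0.0797)] c -0.01989256123295899
```

View pics/top3.png

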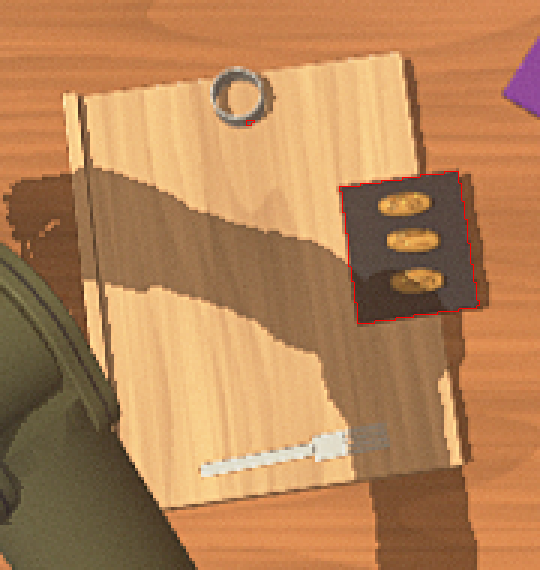

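View pics/side3.png

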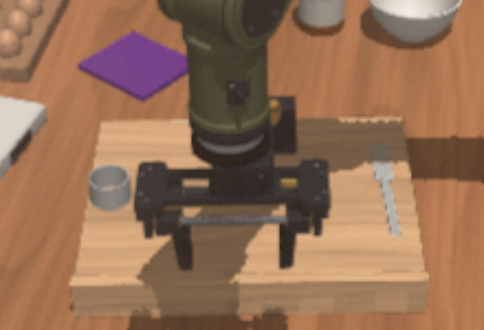

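The top view shows the slate at (340–480, 170–325). Its middle is 19.9 mm inside the edge, about 40 mm sticks out, and it is square. The biscuits are in place, the cutter and fork look unmoved, and the arm is clear. I'm handing it in.

```bash
python3 -c "
from plant import r
print(r.finish_job())"
```

```text
the job is handed in; nothing more can be done
None
```

The slate is pushed out and the job is handed in: by the last top view about 4 cm sticks out squarely past the open edge, the biscuits are in place and the arm is clear; no verdict was returned.

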